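Wind a spent label ribbon back until the crank runs free, then open the cassette cover

TASK

One carton on the counter stands in the swing of the ribbon rewinder's crank: push it out of the way, so that the crank never strikes a carton. Then turn the crank clockwise (seen from above) until its resistance suddenly drops away and the little metal flag on the rewinder pops up, and stop there, well within one more turn. Only then push the cassette cover fully back, away from its lip side, and leave everything standing, with the other things on the counter left alone.

Things in the scene. Friction and masses are not known exactly. Their poses are not given: they have to be found in the camera images.
- rewinder: grey desktop ribbon rewinder, fixed to the counter: housing 220 (x) x 260 (y) x 50 mm high, origin at the centre of its underside, z up. In its frame: crank axis at (-30, -115), i.e. 15 mm inside its -y edge, so that the crank swings out over the counter beyond that edge; cassette well and cover at (-60, +65); carriage slot along y at x = +75
- crank: level steel crank arm, 14 wide, 6 mm thick, hub 22 diameter, 14 high: origin on the vertical crank axis, under the arm (59 mm above the counter), x axis towards the knob, z up. Turns clockwise seen from above only (starts at its stop). After the first half radian the knob takes about 5 to 12 N while the brake rubs; after 1.4 to 2.9 turns it lets go and about 1 N is left. Stays where left
- crank_knob (a point): centre of the crank's knob: upright cylinder 18 mm diameter, 38 mm high, spanning 66 to 104 mm above the counter, 70 mm from the crank axis (so the knob's outermost edge sweeps a circle of 79 mm radius). The knob spins freely on its pin
- carriage_tip (a point): leading (-y) end of the steel carriage bar (12 wide, 7 high, 100 mm long) that lies in the slot on the deck; axes as the rewinder's. The crank draws it towards the rewinder's -y by 5 mm per radian (31 mm a turn), and it pushes the flag's braked sled along ahead of it; when the flag pops up, the bar passes on under it without load
- flag_top (a point): top of the aluminium flag (12 x 10 mm) in the slot just ahead of the carriage bar's tip; axes as the rewinder's. It is carried along with the bar, held down by a dark steel rail beside the slot until it leaves the rail's end; then it pops up 10 mm and stays where it is
- flag (a joint): height of the flag in m: under 0.004 while held down, 0.010 popped up (brake let go, crank runs free)
- cover (a joint): travel of the sliding cassette cover along the rewinder's +x in m: 0 shut, 0.070 fully open (end stop). Needs about 3 N; stays where it is left
- cover_lip (a point): centre of the upright lip at the cover's -x edge: 70 mm along y, 8 mm thick along x, spanning 54 to 90 mm above the counter; the deck in front of it is 50 mm high. Pushed on its -x face the cover slides to the rewinder's +x
- carton_a: cardboard carton, 90 x 85 mm (its x, y), 100 mm high, 0.3 to 0.55 kg; origin at the centre of its underside, z up. Any one of the three cartons may be the one in the crank's swing
- carton_b: cardboard carton, 100 x 78 mm (its x, y), 105 mm high, 0.3 to 0.55 kg; origin at the centre of its underside, z up. Any one of the three cartons may be the one in the crank's swing
- carton_c: cardboard carton, 84 x 80 mm (its x, y), 95 mm high, 0.3 to 0.55 kg; origin at the centre of its underside, z up. Any one of the three cartons may be the one in the crank's swing
- tape_roll: roll of clear packing tape lying flat, 100 mm diameter, 48 mm high, bystander; origin under its centre
- mug: white mug, 76 mm diameter, 88 mm high, bystander; origin under its centre
- spray: white bottle, 56 mm diameter, 150 mm high, bystander; origin under its centre
- stapler: stapler 125 x 34 x 41 mm (x, y, z), bystander; origin under its centre
- scanner: handheld scanner lying down, about 195 x 66 x 40 mm, bystander; origin under its middle, head to +x
- mailer: flat grey mailer 90 x 140 x 30 mm, bystander; origin under its centre
Not all that is in view belongs to the job. Leave any blue or purple look-alike of the carton_b alone. What is shaped like the carton_c but black is not meant.

How it is judged:
By the outcome, as a careful person would: the job done as asked, in the order asked, and still so for the second after the job is handed in, with the robot touching nothing.
It also fails if it takes over 72 s, if anything falls off the work surface, if the arm or the gripper's body presses on something with over 40 N, if the wrist force passes 120 N, or if a joint passes its speed limit or range.

ROBOT

A 7-joint arm with a two-finger parallel gripper is mounted at the origin on the work surface. World frame = base frame: x ahead of the robot, y to its left, z up, the work surface at z = 0. Lengths are in mm, angles in rad, forces in N, time in s.
With the tool pointing down it reaches from about 400 to 750 mm from the base axis. Payload 19.5 kg.
Tool frame: the origin (TCP) lies at the very end of the fingers, on their centre line; the grasp point (between the pads) lies 19 mm behind it; z points along the fingers, y is the line along which they close (so a half turn about z gives the same grasp; the last joint's range is limited). The gripper opens to 85 mm and grips with 20 to 120 N. Pads are 22 mm wide; open, the fingers measure 114 mm over their backs; the gripper's body (76 mm by 85 mm) begins 54 mm behind the grasp point. The pads swing forward as they close: fully open they stand 13 mm farther back than shut.
Start: joints at [-1.151, 0.707, -0.028, 1.485, 0.022, 0.951, -0.075], TCP at [256.181, 514.749, 231.268] pointing down, gripper open.
Joint ranges: [-2.71, 2.71], [-0.32, 2.16], [-1.57, 1.52], [0, 2.45], [-1.46, 4.6], [0, 2.02], [-2.83, 2.83]. Speed limits (rad/s): [1.89, 1.89, 2.57, 2.57, 3.01, 3.01, 3.01].

INTERFACE

Orientations are given as a unit quaternion [w, x, y, z].
In Python, from station import observe, get_image, sign_off gives the robot as it stands.
- The arm moves only by the tool play_rows, never from a script. Its argument "deltas" is a list that holds one entry, the list of rows, each a list of 7 numbers: the turn, a rotation vector about the tool's x, y, z scaled (see below), then the shift along the tool's x, y, z scaled (see below), then the opening, from -1 (shut) to 1 (fully open). In form: [[[wx, wy, wz, x, y, z, jaw], ...]]. A call has 1 to 8 rows; each row shifts and turns the commanded pose from where the row before left it, along the tool's axes as they then stand; what a row does not reach is not made up. The controller multiplies each number of a shift by 2 cm and each number of a turn by 0.08 rad. A row lasts 1/8 s, in which the tool goes at most 62.5 mm and 10.7 degrees, less where a joint would pass 70% of its speed; a pose out of reach is approached as far as the arm can. A call with a number of a shift or a turn outside -1 to 1 is refused whole. A call with a gripper value outside its range is refused whole. The fingers move at their own pace and stop on an object; "grip_force" is the grip in N (left out, the last holds). Time passes only in rows, so rows that do not move let the fingers close. It gives the time, the measured TCP pose, the force, the opening and the grip force at its end, in the units of the state.
- observe(): the state, without advancing time (a new reading comes with each control period).
- get_image(name): name is "scene" or "top"; returns a dict with "color" (384x512x3 uint8, red, green, blue), "intrinsics" (3x3 intrinsics, pixels), "distortion" ([k1, k2, p1, p2, k3] as OpenCV has them; the pictures are not rectified), "world_from_camera" (4x4, takes a point from camera to world coordinates). Camera axes: x right, y up, looking along -z (the intrinsics and any distortion apply to the point x, -y, -z); pixel columns grow to the right and rows downward; lengths in mm; the calibration is good to about 2 mm. A picture is of the moment at which its call begins. There is no depth.
- sign_off(): hands the job in; it is judged then, once.
The state is a dict: "clock": time; "q": joint angles; "qd": joint speeds; "joint_efforts": joint torques, N m; "eef_pos": TCP position; "ee_rot": TCP orientation; "wrist_force": force on the tool from outside, world axes, zero at the start; "moment": the same for the moment, N m; "grip_width": opening from 0.0 (shut) to 1.0 (fully open); "finger_force": force on a finger pad.
Only numpy, scipy, OpenCV 4.12 (cv2) and the standard library are available. Lean on these libraries where they do the work, as an engineer would, in place of code of your own. Each camera call takes 0.05 s, during which the arm holds its last target. There are 200 camera calls.

## Working session

There is one attempt and no reset: what is moved stays moved. The work goes in short steps, Python scripts to look and compute and a tool call to move; the robot and the scene stay as the last step left them, time stands still between calls to the robot, and variables do not carry over. Pictures are saved under pics/ and viewed, at most 10 in all, crops included, and the job is handed in when it is done.

Besides the shell and the picture viewer there is one more tool, called after "Emit:" as a command line: name --argument value ..., lists and objects as JSON in quotes. play_rows: Moves the arm, as the interface text tells. Shifts and turns lie within -1 to 1; 1 stands for 2 cm of shift or 0.08 rad of turn. Its arguments: {"type":"object","properties":{"deltas":{"type":"array"},"grip_force":{"type":"number"}},"required":["deltas"]}

```bash
mkdir -p pics; ls
python3 - <<'E'
from station import observe,get_image
import cv2,json
s=observe();print(s)
for n in("scene","top"):
    d=get_image(n);cv2.imwrite(f"pics/{n}0.png",cv2.resize(d["color"][:,:,::-1],(800,600),interpolation=cv2.INTER_CUBIC))
    print(n,d["intrinsics"],d["distortion"],d["world_from_camera"])
E
```

```text
pics
{'clock': 0.0, 'q': array([-1.15072871,  0.70707953, -0.02760735,  1.48500267,  0.02198151,
        0.95087745, -0.07552442]), 'qd': array([ 8.81196967e-04,  2.03390272e-04, -7.59757239e-04, -2.23309207e-03,
       -6.06685797e-04, -4.57113111e-04,  4.77222342e-05]), 'joint_efforts': array([-8.99245265e-05, -8.83230472e+01,  1.23463120e+00, -2.36168236e+01,
        1.70200464e-02,  6.70185502e-03, -1.48843344e-05]), 'eef_pos': array([256.06572574, 514.54581274, 230.84015262]), 'ee_rot': array([-1.09790955e-04,  2.28858540e-01,  9.73459545e-01, -5.21143092e-04]), 'wrist_force': array([ 0.61988569,  0.98777783, -0.36439094]), 'moment': array([ 0.00471487, -0.01397412,  0.01388985]), 'finger_force': 0.0, 'grip_width': 1.0003218869863517}
scene [[441.48412373   0.         258.25848738]
 [  0.         441.48412373 191.28052094]
 [  0.           0.           1.        ]] [0.03058007 0.         0.         0.         0.        ] [[ 8.77959541e-01 -2.86379301e-01  3.83632560e-01  9.57175881e+02]
 [ 4.78571118e-01  5.45971646e-01 -6.87666086e-01 -7.84708311e+02]
 [-1.25191671e-02  7.87338465e-01  6.16393878e-01  7.68357311e+02]
 [ 0.00000000e+00  0.00000000e+00  0.00000000e+00  1.00000000e+00]]
top [[475.54014411   0.         253.24823938]
 [  0.         475.54014411 198.76568811]
 [  0.           0.           1.        ]] [-0.04420375  0.          0.          0.          0.        ] [[ 8.51848649e-02  9.75881128e-01 -2.00996427e-01  2.89428405e+02]
 [-9.96364864e-01  8.35898110e-02 -1.64256023e-02 -5.04126752e+01]
 [ 7.71818003e-04  2.01664990e-01  9.79454254e-01  1.27050519e+03]
 [ 0.00000000e+00  0.00000000e+00  0.00000000e+00  1.00000000e+00]]
```

View pics/scene0.png

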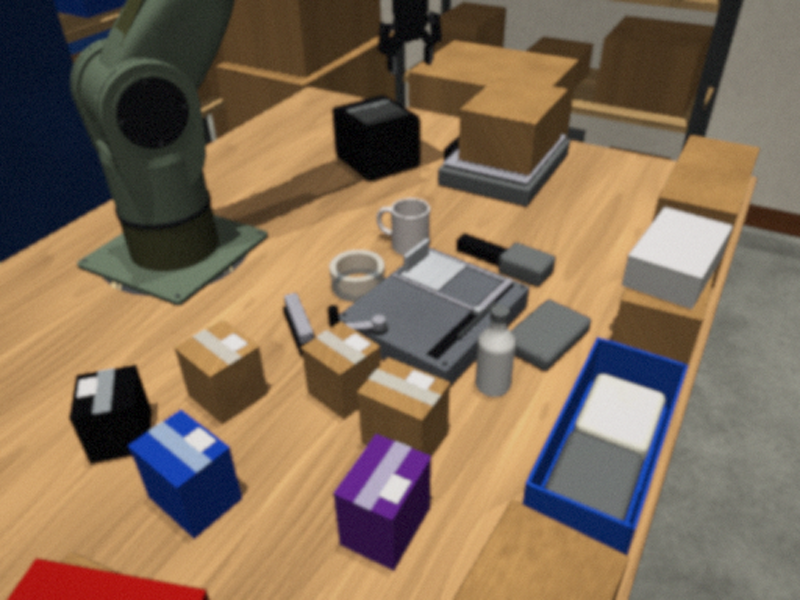

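View pics/top0.png

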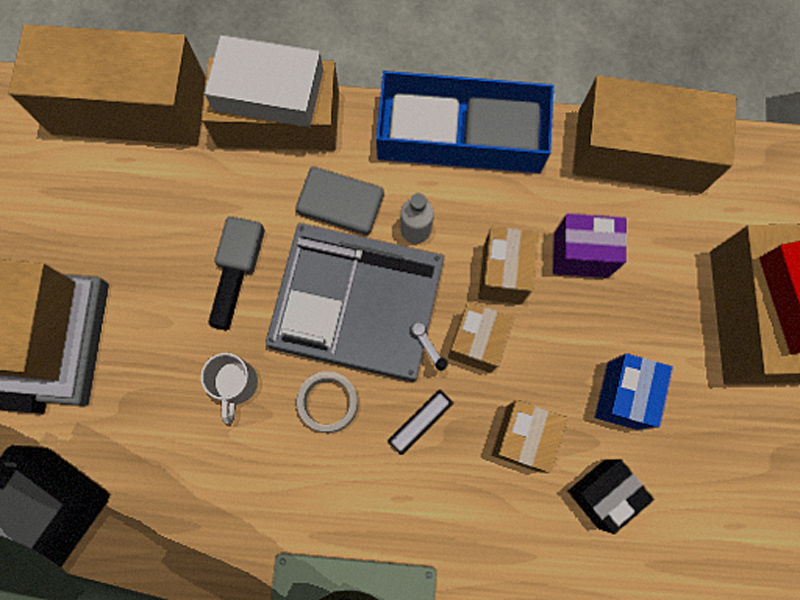

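```bash
cat > h.py <<'E'
import numpy as np,cv2
from station import observe,get_image
def p2w(d,uv,z):
    K=d["intrinsics"];uv=np.array(uv,float).reshape(-1,1,2)
    n=cv2.undistortPoints(uv,K,np.array(d["distortion"])).reshape(-1,2)
    T=d["world_from_camera"];r=np.c_[n[:,0],-n[:,1],-np.ones(len(n))]@T[:3,:3].T;o=T[:3,3]
    return o+r*((np.atleast_1d(z)-o[2])/r[:,2])[:,None]
def w2p(d,P):
    T=d["world_from_camera"];c=(np.atleast_2d(P)-T[:3,3])@T[:3,:3]
    return cv2.projectPoints(c*[1,-1,-1],np.zeros(3),np.zeros(3),d["intrinsics"],np.array(d["distortion"]))[0].reshape(-1,2)
def crop(d,x0,y0,x1,y1,k,name):
    cv2.imwrite(name,cv2.resize(d["color"][y0:y1,x0:x1,::-1],None,fx=k,fy=k,interpolation=cv2.INTER_CUBIC))
E
python3 - <<'E'
from h import *
d=get_image("top");crop(d,165,130,365,280,4,"pics/c1.png")
E
```

```text
(no output)
```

View pics/c1.png

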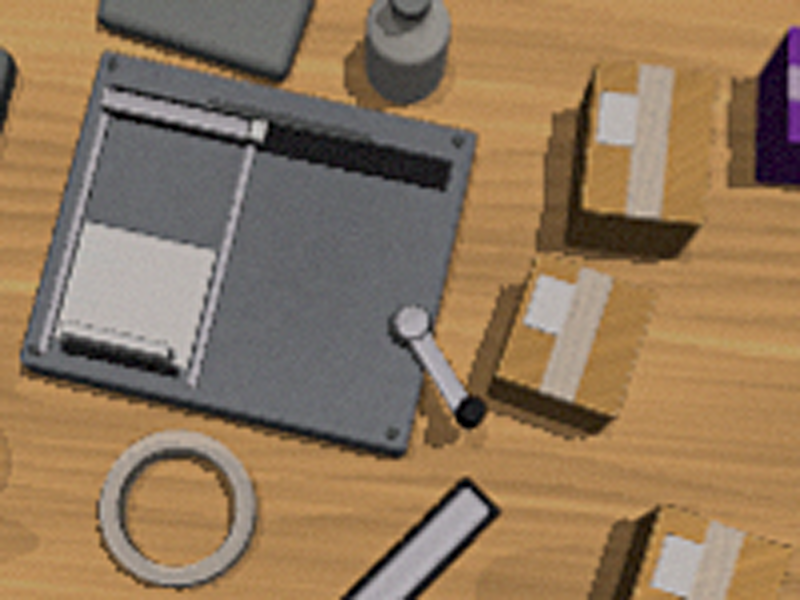

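Run:
```python
from h import *
d=get_image("top")
f=lambda L:[(165+x/4-.375,130+y/4-.375) for x,y in L]
np.set_printoptions(precision=1,suppress=True)
R=p2w(d,f([(105,53),(476,130),(405,456),(24,365)]),50);print("rew deck",R)
# fit: TL=(+110,+130) TR=(+110,-130) BR=(-110,-130) BL=(-110,130)
m=np.array([(110,130),(110,-130),(-110,-130),(-110,130)],float)
c=R[:,:2].mean(0);q=R[:,:2]-c
th=np.arctan2((m[:,0]*q[:,1]-m[:,1]*q[:,0]).sum(),(m*q).sum());print("c",c,"yaw",th)
M=np.array([[np.cos(th),-np.sin(th)],[np.sin(th),np.cos(th)]]);print("resid",q-m@M.T)
ax=c+M@[-30,-115];print("axis",ax,"cover",c+M@[-60,65])
print("hub",p2w(d,f([(411,323)]),73),"knob",p2w(d,f([(471,411)]),104))
print("lip",p2w(d,f([(62,335),(172,352)]),90))
for n,L in dict(mid=[(540,258),(655,285),(612,417),(496,378)],up=[(598,63),(720,73),(700,222),(582,212)]).items():
    for z in(95,100,105):
        W=p2w(d,f(L),z)[:,:2];print(n,z,W.tolist(),"c",W.mean(0),np.linalg.norm(np.diff(W[[0,1,2,3,0]],axis=0),axis=1),"dist",np.linalg.norm(W-ax,axis=1))
```

```text
rew deck [[ 678.5  150.2   50. ]
 [ 646.1 -102.1   50. ]
 [ 425.3  -72.3   50. ]
 [ 463.1  179.    50. ]]
c [553.2  38.7] yaw -0.13630333072527237
resid [[-1.4 -2.3]
 [ 1.5  3. ]
 [-1.3  2.8]
 [ 1.2 -3.4]]
axis [507.9 -71.2] cover [502.6 111.3]
hub [[508.  -68.9  73. ]] knob [[ 450.5 -109.7  104. ]]
lip [[478.5 149.9  90. ]
 [473.6  79.6  90. ]]
mid 95 [[552.6154622712073, -146.5898726425458], [541.4264544540629, -220.13493184390438], [455.4407318072905, -197.93815071420346], [473.77031651902905, -124.23652217106607]] c [ 505.8 -172.2] [74.4 88.8 75.9 82. ] dist [ 87.7 152.7 137.2  63.1]
mid 100 [[551.4959986560389, -146.18078385908333], [540.3545831759246, -219.4130198591693], [454.73459997261995, -197.3106525243085], [472.9862199722516, -123.9225131486316]] c [ 504.9 -171.7] [74.1 88.4 75.6 81.6] dist [ 86.8 151.8 136.9  63.3]
mid 105 [[550.3765350408704, -145.77169507562084], [539.2827118977865, -218.69110787443427], [454.0284681379494, -196.68315433441353], [472.20212342547416, -123.60850412619713]] c [ 504.  -171.2] [73.8 88.  75.3 81.3] dist [ 85.9 150.8 136.6  63.4]
up 95 [[684.6147935663095, -175.61043627819328], [684.7427938854041, -254.75529181359767], [584.6900003805534, -246.5359171414205], [584.7668535689247, -171.269542196786]] c [ 634.7 -212. ] [ 79.1 100.4  75.3  99.9] dist [205.3 254.9 191.5 126.2]
up 100 [[682.9338720662746, -175.07790880669626], [683.0613279372442, -253.88612246103216], [583.4341080263282, -245.7017088198927], [583.5106343204026, -170.75547867647316]] c [ 633.2 -211.4] [ 78.8 100.   74.9  99.5] dist [203.6 253.1 190.2 125.1]
up 105 [[681.2529505662399, -174.5453813351993], [681.3798619890844, -253.01695310846662], [582.1782156721029, -244.8675004983649], [582.2544150718804, -170.24141515616034]] c [ 631.8 -210.7] [78.5 99.5 74.6 99.1] dist [201.8 251.3 188.9 123.9]
```

Run:
```python
from h import *
d=get_image("top")
np.set_printoptions(precision=0,suppress=True)
g=lambda L:[(x*.64-.2,y*.64-.2) for x,y in L]
print("spray cap/base-front",p2w(d,g([(418,201),(416,243)]),[150,0]).tolist())
print("purple",p2w(d,g([(568,215),(627,215),(625,248),(556,276)]),[105,105,105,0]))
print("blue",p2w(d,g([(617,353),(671,363),(662,428),(598,414)]),[105,105,105,0]))
print("third",p2w(d,g([(510,401),(566,410),(548,472),(500,463)]),[98,98,98,0]))
```

```text
spray cap/base-front [[700.0510735669459, -51.254550528529755, 150.0], [676.107785991437, -54.04427271294483, 0.0]]
purple [[ 714. -300.  105.]
 [ 723. -398.  105.]
 [ 665. -396.  105.]
 [ 637. -305.    0.]]
blue [[ 490. -387.  105.]
 [ 482. -473.  105.]
 [ 378. -461.  105.]
 [ 401. -387.    0.]]
third [[ 401. -222.   98.]
 [ 394. -311.   98.]
 [ 296. -287.   98.]
 [ 305. -225.    0.]]
```

Emit:
play_rows --deltas '[[[0,0,0.43,-1,0,0,-0.5],[0,0,0.43,-1,0,0,-0.5],[0,0,0.43,-1,0,0,-0.5],[0,0,0.43,-1,0,0,-0.5],[0,0,0.43,-1,0,0,-0.5],[0,0,0.43,-1,0,0,-0.5],[0,0,0.43,-1,0,0,-0.5],[0,0,0.43,-1,0,0,-0.5]]]'

```text
clock: 1.25
eef_pos: [390.4, 426.2, 231.3]
ee_rot: [0.0, 0.361, 0.932, -0.0]
wrist_force: [-0.2, 0.3, -0.7]
grip_width: 0.245
finger_force: 0.0
```

Emit:
play_rows --deltas '[[[0,0,0.45,-1,-0.08,0,-0.5],[0,0,0.45,-1,-0.08,0,-0.5],[0,0,0.45,-1,-0.08,0,-0.5],[0,0,0.45,-1,-0.08,0,-0.5],[0,0,0.45,-1,-0.08,0,-0.5],[0,0,0.45,-1,-0.08,0,-0.5],[0,0,0.45,-1,-0.08,0,-0.5],[0,0,0.45,-1,-0.08,0,-0.5]]]'

```text
clock: 2.25
eef_pos: [484.0, 296.4, 231.3]
ee_rot: [-0.0, 0.491, 0.871, -0.0]
wrist_force: [0.6, 0.0, -0.0]
grip_width: 0.248
finger_force: 0.0
```

Emit:
play_rows --deltas '[[[0,0,0.45,-1,-0.08,0,-0.5],[0,0,0.45,-1,-0.08,0,-0.5],[0,0,0.45,-1,-0.08,0,-0.5],[0,0,0.45,-1,-0.08,0,-0.5],[0,0,0.45,-1,-0.08,0,-0.5],[0,0,0.45,-1,-0.08,0,-0.5],[0,0,0.45,-1,-0.08,0,-0.5],[0,0,0.45,-1,-0.08,0,-0.5]]]'

```text
clock: 3.25
eef_pos: [536.9, 145.5, 231.3]
ee_rot: [-0.0, 0.611, 0.791, -0.0]
wrist_force: [1.1, 0.2, -0.5]
grip_width: 0.25
finger_force: 0.0
```

Emit:
play_rows --deltas '[[[0,0,0.45,-1,-0.08,0,-0.5],[0,0,0.45,-1,-0.08,0,-0.5],[0,0,0.45,-1,-0.08,0,-0.5],[0,0,0.45,-1,-0.08,0,-0.5],[0,0,0.45,-1,-0.08,0,-0.5],[0,0,0.45,-1,-0.08,0,-0.5],[0,0,0.45,-1,-0.08,0,-0.5],[0,0,0.45,-1,-0.08,0,-0.5]]]'

```text
clock: 4.25
eef_pos: [544.9, -14.3, 231.3]
ee_rot: [0.0, 0.719, 0.695, -0.0]
wrist_force: [0.3, -0.1, 0.1]
grip_width: 0.254
finger_force: 0.0
```

Emit:
play_rows --deltas '[[[0,0,0.5,-0.84,-0.08,0,-0.5],[0,0,0.5,-0.84,-0.08,0,-0.5],[0,0,0.5,-0.84,-0.08,0,-0.5],[0,0,0.5,-0.84,-0.08,0,-0.5],[0,0,0.5,-0.84,-0.08,0,-0.5],[0,0,0.5,-0.84,-0.08,0,-0.5],[0,0,0,0,0,1,-0.5],[0,0,0,0,0,1,-0.5]]]'

```text
clock: 5.25
eef_pos: [522.3, -112.1, 190.9]
ee_rot: [0.0, 0.796, 0.605, 0.0]
wrist_force: [0.7, 0.7, 0.3]
grip_width: 0.252
finger_force: 0.0
```

Run:
```python
from h import *
d=get_image("scene");crop(d,170,110,330,250,5,"pics/s1.png")
s=observe();print(s["eef_pos"],s["ee_rot"])
```

```text
[ 521.46498472 -111.77215543  188.6828507 ] [-0.00094087  0.79632904  0.60486225 -0.0009187 ]
```

View pics/s1.png

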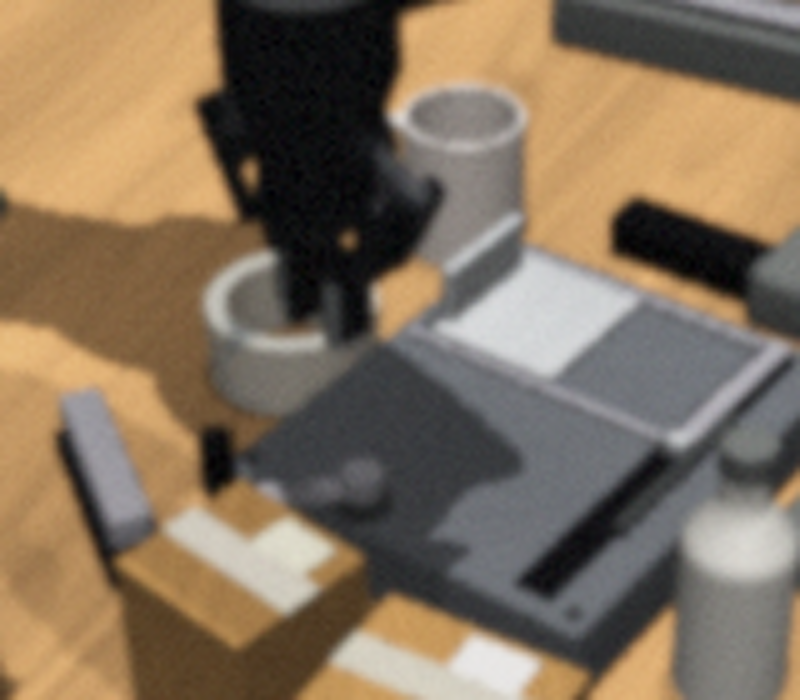

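Emit:
play_rows --deltas '[[[0,0,0,0,0,1,-0.5],[0,0,0,0,0,1,-0.5],[0,0,0,0,0,1,-0.5],[0,0,0,0,0,1,-0.5],[0,0,0,0,0,1,-0.5],[0,0,0,0,0,1,-0.5],[0,0,0,0,0,1,-0.5],[0,0,0,0,0,0,-0.5]]]'

```text
clock: 6.3
eef_pos: [522.0, -111.8, 50.8]
ee_rot: [-0.001, 0.796, 0.605, -0.001]
wrist_force: [0.3, 0.0, 0.6]
grip_width: 0.25
finger_force: 0.0
```

Emit:
play_rows --deltas '[[[0,0,0,-0.3,0,0.2,-0.5],[0,0,0,-0.4,0,0,-0.5],[0,0,0,-0.4,0,0,-0.5],[0,0,0,-0.4,0,0,-0.5],[0,0,0,-0.4,0,0,-0.5],[0,0,0,-0.4,0,0,-0.5],[0,0,0,-0.4,0,0,-0.5],[0,0,0,-0.4,0,0,-0.5]]]'

```text
clock: 7.3
eef_pos: [505.7, -171.7, 47.3]
ee_rot: [-0.0, 0.796, 0.605, -0.0]
wrist_force: [0.9, 4.6, 2.4]
grip_width: 0.251
finger_force: 0.5
```

Run:
```python
from h import *
d=get_image("top");crop(d,225,120,385,240,5,"pics/t2.png")
s=observe();print(s["eef_pos"],s["wrist_force"])
```

```text
[ 505.39327003 -172.97962371   47.34697647] [-0.15401539  1.14323928  1.91195834]
```

View pics/t2.png

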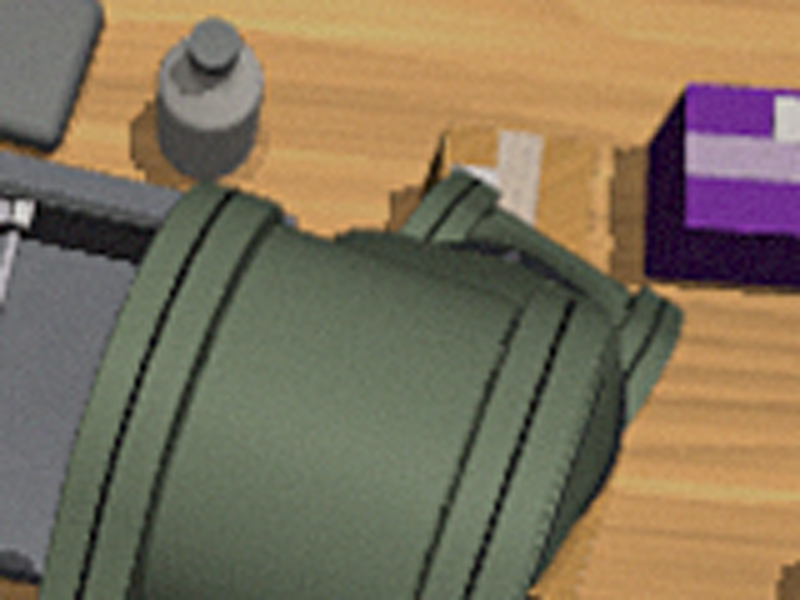

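Emit:
play_rows --deltas '[[[0,0,0,-0.4,0,0,-0.5],[0,0,0,-0.2,0,0,-0.5],[0,0,0,0.8,0,0,-0.5],[0,0,0,0.8,0,-0.5,-0.5],[0,0,0,0,0,-1,-0.5],[0,0,0,0,0,-1,0.2],[0,0,0,0,0,-1,0.2],[0,0,0,0,0,-1,0.2]]]'

```text
clock: 8.35
eef_pos: [511.6, -150.4, 138.6]
ee_rot: [0.0, 0.796, 0.606, 0.0]
wrist_force: [-0.1, 0.3, 0.0]
grip_width: 0.603
finger_force: 0.0
```

Emit:
play_rows --deltas '[[[0,0,0,0.29,-0.87,0,0.2],[0,0,0,0.29,-0.87,0,0.2],[0,0,0,0.29,-0.87,0,0.2],[0,0,0,0.29,-0.87,0,0.2],[0,0,0,0,0,0,0.2]]]'

```text
clock: 8.98
eef_pos: [450.2, -109.4, 138.0]
ee_rot: [-0.0, 0.795, 0.606, 0.0]
wrist_force: [0.3, -0.1, 0.2]
grip_width: 0.6
finger_force: 0.0
```

Run:
```python
from h import *
d=get_image("scene");crop(d,180,150,340,270,5,"pics/s3.png")
s=observe();print(s["eef_pos"],s["wrist_force"])
print((w2p(d,[450.5,-109.7,104])-[180,150])*5,(w2p(d,s["eef_pos"])-[180,150])*5)
```

```text
[ 450.86546953 -110.08286836  137.86980067] [ 0.5335074   0.20826586 -0.31644665]
[[156.66730142 225.91368483]] [[151.28816908 170.71729333]]
```

View pics/s3.png

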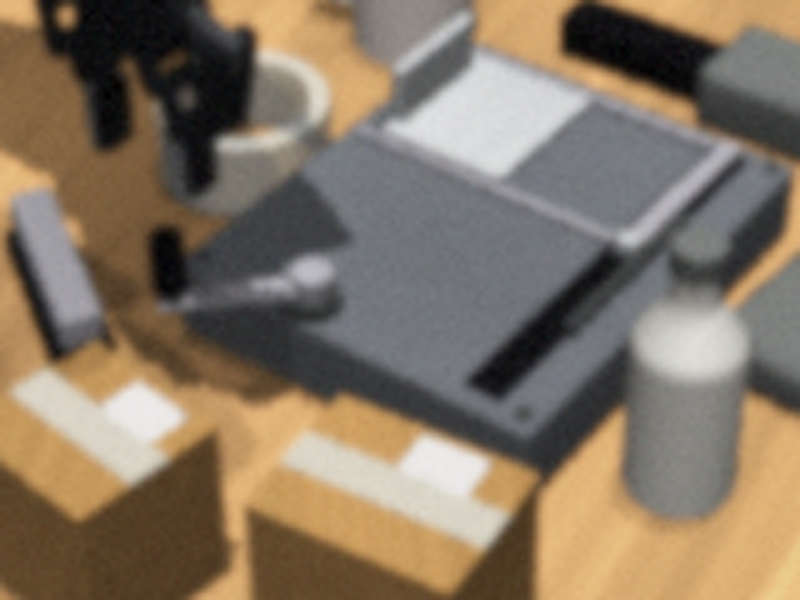

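Emit:
play_rows --deltas '[[[0,0,0,0,0.12,0.8,0.2],[0,0,0,0,0,0.8,0.2],[0,0,0,0,0,0.8,0.2],[0,0,0,0,0,0.8,0.2],[0,0,0,0,0,0,-0.4],[0,0,0,0,0,0,-0.6],[0,0,0,0,0,0,-0.8],[0,0,0,0,0,0,-1]]]' --grip_force 30

```text
clock: 10.02
eef_pos: [453.1, -111.7, 73.8]
ee_rot: [0.0, 0.796, 0.605, 0.0]
wrist_force: [1.1, 0.2, 3.3]
grip_width: 0.197
finger_force: 29.6
```

```bash
cat > rows.py <<'E'
import numpy as np
tx=np.array([.268,.963]);ty=np.array([.963,-.268])
a0=np.arctan2(-41,-55.5);k=np.arange(33)*2*np.pi/32
P=70*np.c_[np.cos(a0-k),np.sin(a0-k)]
T=np.round(np.c_[P@tx,P@ty]/20,2)
D=np.diff(T,axis=0)
for i in range(4):print(",".join(f"[0,0,0,{x:.2f},{y:.2f},0,-1]" for x,y in D[8*i:8*i+8]));print("end rel axis",P[8*i+8].round(1))
E
python3 rows.py
```

```text
[0,0,0,0.48,-0.50,0,-1],[0,0,0,0.56,-0.39,0,-1],[0,0,0,0.62,-0.28,0,-1],[0,0,0,0.67,-0.15,0,-1],[0,0,0,0.69,-0.02,0,-1],[0,0,0,0.67,0.12,0,-1],[0,0,0,0.64,0.25,0,-1],[0,0,0,0.58,0.36,0,-1]
end rel axis [-41.6  56.3]
[0,0,0,0.50,0.48,0,-1],[0,0,0,0.39,0.56,0,-1],[0,0,0,0.28,0.62,0,-1],[0,0,0,0.15,0.67,0,-1],[0,0,0,0.02,0.69,0,-1],[0,0,0,-0.12,0.67,0,-1],[0,0,0,-0.25,0.64,0,-1],[0,0,0,-0.36,0.58,0,-1]
end rel axis [56.3 41.6]
[0,0,0,-0.48,0.50,0,-1],[0,0,0,-0.56,0.39,0,-1],[0,0,0,-0.62,0.28,0,-1],[0,0,0,-0.67,0.15,0,-1],[0,0,0,-0.69,0.02,0,-1],[0,0,0,-0.67,-0.12,0,-1],[0,0,0,-0.64,-0.25,0,-1],[0,0,0,-0.58,-0.36,0,-1]
end rel axis [ 41.6 -56.3]
[0,0,0,-0.50,-0.48,0,-1],[0,0,0,-0.39,-0.56,0,-1],[0,0,0,-0.28,-0.62,0,-1],[0,0,0,-0.15,-0.67,0,-1],[0,0,0,-0.02,-0.69,0,-1],[0,0,0,0.12,-0.67,0,-1],[0,0,0,0.25,-0.64,0,-1],[0,0,0,0.36,-0.58,0,-1]
end rel axis [-56.3 -41.6]
```

Emit:
play_rows --deltas '[[[0,0,0,0.48,-0.5,0,-1],[0,0,0,0.56,-0.39,0,-1],[0,0,0,0.62,-0.28,0,-1],[0,0,0,0.67,-0.15,0,-1]]]'

```text
clock: 10.52
eef_pos: [440.9, -60.2, 73.8]
ee_rot: [0.002, 0.796, 0.605, 0.001]
wrist_force: [11.0, -15.8, 1.4]
grip_width: 0.199
finger_force: 29.8
```

Emit:
play_rows --deltas '[[[0,0,0,0.69,-0.02,0,-1],[0,0,0,0.67,0.12,0,-1],[0,0,0,0.64,0.25,0,-1],[0,0,0,0.58,0.36,0,-1]]]'

```text
clock: 11.02
eef_pos: [467.4, -15.3, 73.6]
ee_rot: [0.002, 0.797, 0.604, -0.0]
wrist_force: [2.3, -22.8, 3.2]
grip_width: 0.203
finger_force: 30.0
```

Emit:
play_rows --deltas '[[[0,0,0,0.5,0.48,0,-1],[0,0,0,0.39,0.56,0,-1],[0,0,0,0.28,0.62,0,-1],[0,0,0,0.15,0.67,0,-1]]]'

```text
clock: 11.52
eef_pos: [517.0, -1.1, 73.3]
ee_rot: [-0.001, 0.796, 0.605, -0.002]
wrist_force: [-13.2, -9.6, 12.4]
grip_width: 0.199
finger_force: 31.0
```

Emit:
play_rows --deltas '[[[0,0,0,0.02,0.69,0,-1],[0,0,0,-0.12,0.67,0,-1],[0,0,0,-0.25,0.64,0,-1],[0,0,0,-0.36,0.58,0,-1]]]'

```text
clock: 12.02
eef_pos: [563.8, -25.8, 73.4]
ee_rot: [-0.002, 0.795, 0.606, -0.0]
wrist_force: [-7.8, 8.4, 13.7]
grip_width: 0.198
finger_force: 31.2
```

Emit:
play_rows --deltas '[[[0,0,0,-0.48,0.5,0,-1],[0,0,0,-0.56,0.39,0,-1],[0,0,0,-0.62,0.28,0,-1],[0,0,0,-0.67,0.15,0,-1]]]'

```text
clock: 12.52
eef_pos: [579.9, -77.3, 73.8]
ee_rot: [0.0, 0.795, 0.606, 0.003]
wrist_force: [11.7, 11.4, 4.3]
grip_width: 0.196
finger_force: 30.4
```

Emit:
play_rows --deltas '[[[0,0,0,-0.69,0.02,0,-1],[0,0,0,-0.67,-0.12,0,-1],[0,0,0,-0.64,-0.25,0,-1],[0,0,0,-0.58,-0.36,0,-1]]]'

```text
clock: 13.02
eef_pos: [553.4, -126.1, 74.1]
ee_rot: [0.003, 0.796, 0.606, 0.002]
wrist_force: [17.9, -3.0, -0.5]
grip_width: 0.201
finger_force: 30.2
```

Emit:
play_rows --deltas '[[[0,0,0,-0.5,-0.48,0,-1],[0,0,0,-0.39,-0.56,0,-1],[0,0,0,-0.28,-0.62,0,-1],[0,0,0,-0.15,-0.67,0,-1]]]'

```text
clock: 13.52
eef_pos: [500.0, -140.4, 74.0]
ee_rot: [0.003, 0.796, 0.605, 0.001]
wrist_force: [11.9, -8.4, 1.4]
grip_width: 0.199
finger_force: 30.3
```

Emit:
play_rows --deltas '[[[0,0,0,-0.02,-0.69,0,-1],[0,0,0,0.12,-0.67,0,-1],[0,0,0,0.25,-0.64,0,-1],[0,0,0,0.36,-0.58,0,-1]]]'

```text
clock: 14.02
eef_pos: [453.4, -112.3, 73.8]
ee_rot: [0.002, 0.796, 0.605, 0.001]
wrist_force: [12.2, -6.1, 1.3]
grip_width: 0.199
finger_force: 30.4
```

Emit:
play_rows --deltas '[[[0,0,0,0.48,-0.5,0,-1],[0,0,0,0.56,-0.39,0,-1],[0,0,0,0.62,-0.28,0,-1],[0,0,0,0.67,-0.15,0,-1],[0,0,0,0.69,-0.02,0,-1],[0,0,0,0.67,0.12,0,-1],[0,0,0,0.64,0.25,0,-1],[0,0,0,0.58,0.36,0,-1]]]'

```text
clock: 15.02
eef_pos: [467.4, -15.3, 73.6]
ee_rot: [0.002, 0.797, 0.604, -0.001]
wrist_force: [2.3, -23.3, 1.7]
grip_width: 0.203
finger_force: 30.4
```

Emit:
play_rows --deltas '[[[0,0,0,0.5,0.48,0,-1],[0,0,0,0.39,0.56,0,-1],[0,0,0,0.28,0.62,0,-1],[0,0,0,0.15,0.67,0,-1]]]'

```text
clock: 15.52
eef_pos: [517.0, -1.2, 73.3]
ee_rot: [-0.001, 0.796, 0.605, -0.002]
wrist_force: [-11.9, -10.0, 13.0]
grip_width: 0.197
finger_force: 31.5
```

Run:
```python
from h import *
d=get_image("scene");crop(d,240,140,340,240,5,"pics/s4.png")
```

```text
(no output)
```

View pics/s4.png

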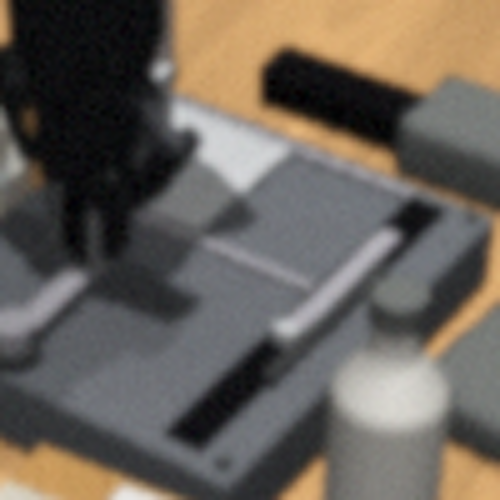

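Emit:
play_rows --deltas '[[[0,0,0,0.02,0.69,0,-1],[0,0,0,-0.12,0.67,0,-1],[0,0,0,-0.25,0.64,0,-1],[0,0,0,-0.36,0.58,0,-1]]]'

```text
clock: 16.08
eef_pos: [563.8, -25.9, 73.4]
ee_rot: [-0.002, 0.795, 0.606, -0.0]
wrist_force: [-8.5, 8.5, 13.6]
grip_width: 0.2
finger_force: 31.7
```

Emit:
play_rows --deltas '[[[0,0,0,-0.48,0.5,0,-1],[0,0,0,-0.56,0.39,0,-1],[0,0,0,-0.62,0.28,0,-1],[0,0,0,-0.67,0.15,0,-1]]]'

```text
clock: 16.58
eef_pos: [579.9, -77.3, 73.9]
ee_rot: [0.0, 0.795, 0.606, 0.003]
wrist_force: [11.5, 10.8, 4.8]
grip_width: 0.2
finger_force: 30.8
```

Same forces as in the first turn: still braked (1.63 turns).

Emit:
play_rows --deltas '[[[0,0,0,-0.69,0.02,0,-1],[0,0,0,-0.67,-0.12,0,-1],[0,0,0,-0.64,-0.25,0,-1],[0,0,0,-0.58,-0.36,0,-1]]]'

```text
clock: 17.08
eef_pos: [553.4, -126.1, 74.1]
ee_rot: [0.003, 0.796, 0.606, 0.002]
wrist_force: [17.1, -3.5, -1.0]
grip_width: 0.201
finger_force: 30.6
```

Emit:
play_rows --deltas '[[[0,0,0,-0.5,-0.48,0,-1],[0,0,0,-0.39,-0.56,0,-1],[0,0,0,-0.28,-0.62,0,-1],[0,0,0,-0.15,-0.67,0,-1]]]'

```text
clock: 17.58
eef_pos: [500.0, -140.4, 74.0]
ee_rot: [0.003, 0.796, 0.605, 0.001]
wrist_force: [12.7, -8.2, 2.1]
grip_width: 0.202
finger_force: 30.7
```

Emit:
play_rows --deltas '[[[0,0,0,-0.02,-0.69,0,-1],[0,0,0,0.12,-0.67,0,-1],[0,0,0,0.25,-0.64,0,-1],[0,0,0,0.36,-0.58,0,-1]]]'

```text
clock: 18.08
eef_pos: [453.4, -112.2, 73.8]
ee_rot: [0.002, 0.796, 0.605, 0.001]
wrist_force: [11.1, -5.9, 2.5]
grip_width: 0.199
finger_force: 30.7
```

Emit:
play_rows --deltas '[[[0,0,0,0.48,-0.5,0,-1],[0,0,0,0.56,-0.39,0,-1],[0,0,0,0.62,-0.28,0,-1],[0,0,0,0.67,-0.15,0,-1]]]'

```text
clock: 18.58
eef_pos: [440.9, -60.4, 73.7]
ee_rot: [0.002, 0.796, 0.605, 0.001]
wrist_force: [11.9, -14.8, 1.8]
grip_width: 0.197
finger_force: 30.7
```

Still braked at 2.13 turns.

Emit:
play_rows --deltas '[[[0,0,0,0.69,-0.02,0,-1],[0,0,0,0.67,0.12,0,-1],[0,0,0,0.64,0.25,0,-1],[0,0,0,0.58,0.36,0,-1]]]'

```text
clock: 19.08
eef_pos: [467.4, -15.3, 73.6]
ee_rot: [0.002, 0.797, 0.604, -0.001]
wrist_force: [2.8, -23.3, 3.8]
grip_width: 0.201
finger_force: 30.8
```

Emit:
play_rows --deltas '[[[0,0,0,0.5,0.48,0,-1],[0,0,0,0.39,0.56,0,-1],[0,0,0,0.28,0.62,0,-1],[0,0,0,0.15,0.67,0,-1]]]'

```text
clock: 19.58
eef_pos: [517.2, -1.2, 73.3]
ee_rot: [-0.001, 0.796, 0.605, -0.002]
wrist_force: [-12.2, -10.1, 11.1]
grip_width: 0.199
finger_force: 31.7
```

Emit:
play_rows --deltas '[[[0,0,0,0.02,0.69,0,-1],[0,0,0,-0.12,0.67,0,-1],[0,0,0,-0.25,0.64,0,-1],[0,0,0,-0.36,0.58,0,-1]]]'

```text
clock: 20.08
eef_pos: [563.9, -25.9, 73.4]
ee_rot: [-0.002, 0.795, 0.606, -0.0]
wrist_force: [-8.2, 9.0, 13.3]
grip_width: 0.201
finger_force: 32.0
```

Emit:
play_rows --deltas '[[[0,0,0,-0.48,0.5,0,-1],[0,0,0,-0.56,0.39,0,-1],[0,0,0,-0.62,0.28,0,-1],[0,0,0,-0.67,0.15,0,-1]]]'

```text
clock: 20.58
eef_pos: [579.7, -79.5, 73.9]
ee_rot: [0.001, 0.796, 0.606, 0.002]
wrist_force: [9.3, -0.1, 3.8]
grip_width: 0.2
finger_force: 31.0
```

Run:
```python
from h import *
d=get_image("scene");crop(d,170,130,340,270,4,"pics/s5.png")
print(observe()["wrist_force"])
```

```text
[11.09466527 -4.68479997  2.32993101]
```

View pics/s5.png

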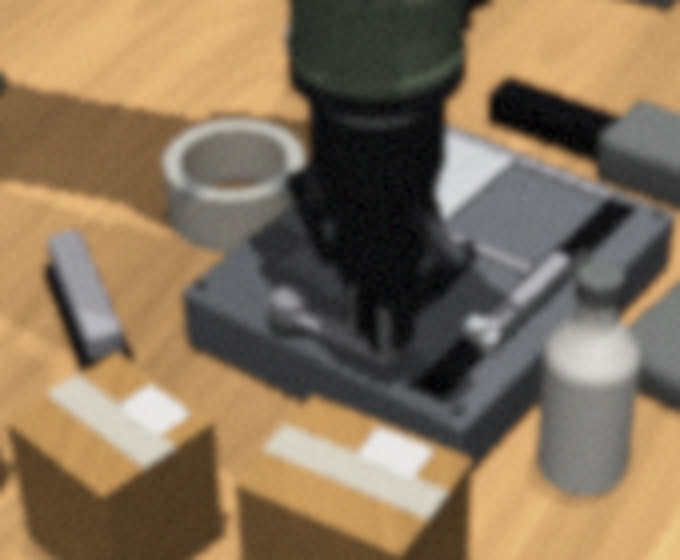

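Emit:
play_rows --deltas '[[[0,0,0,-0.69,0.02,0,-1],[0,0,0,-0.67,-0.12,0,-1],[0,0,0,-0.64,-0.25,0,-1],[0,0,0,-0.58,-0.36,0,-1]]]'

```text
clock: 21.12
eef_pos: [551.8, -127.4, 74.0]
ee_rot: [0.003, 0.796, 0.605, 0.001]
wrist_force: [9.1, -9.0, 2.8]
grip_width: 0.2
finger_force: 31.0
```

Emit:
play_rows --deltas '[[[0,0,0,0,0,0,-0.2],[0,0,0,0,0,0,-0.2],[0,0,0,0,0,-0.5,-0.2],[0,0,0,0,0,-1,-0.2],[0,0,0,0,0,-1,-0.2],[0,0,0,0,0,-1,-0.2],[0,0,0,0,0,-1,-1],[0,0,0,0,0,-0.5,-1]]]'

```text
clock: 22.12
eef_pos: [550.8, -125.7, 174.6]
ee_rot: [0.0, 0.796, 0.606, 0.0]
wrist_force: [1.0, -0.7, 0.0]
grip_width: 0.003
finger_force: 0.0
```

Emit:
play_rows --deltas '[[[0,0,0,0.86,-0.75,0,-1],[0,0,0,0.86,-0.75,0,-1],[0,0,0,0.86,-0.75,0,-1],[0,0,0,0.86,-0.75,0,-1],[0,0,0,0.86,-0.75,0,-1],[0,0,0,0.86,-0.75,0,-1],[0,0,0,0.86,-0.75,0,-1],[0,0,0,0.86,-0.75,0,-1]]]'

```text
clock: 23.12
eef_pos: [471.2, 39.4, 173.3]
ee_rot: [-0.0, 0.796, 0.606, -0.0]
wrist_force: [-0.2, 0.6, 0.1]
grip_width: -0.0
finger_force: 0.0
```

Emit:
play_rows --deltas '[[[0,0,0,0.86,-0.75,0,-1],[0,0,0,0.86,-0.75,0,-1],[0,0,0,0.86,-0.75,0,-1],[0,0,0,0.86,-0.75,0,-1],[0,0,-0.85,0,0,0,-1],[0,0,-0.85,0,0,0,-1],[0,0,0,0,0,0,-1]]]'

```text
clock: 24.0
eef_pos: [432.1, 121.0, 173.3]
ee_rot: [-0.0, 0.753, 0.658, -0.0]
wrist_force: [-0.0, 1.4, 0.0]
grip_width: 0.002
finger_force: 0.0
```

Run:
```python
from h import *
d=get_image("top");e=get_image("scene")
a=cv2.resize(d["color"][120:280,160:360],None,fx=2.5,fy=2.5,interpolation=3)
b=cv2.resize(e["color"][110:270,170:330],None,fx=2.5,fy=2.5,interpolation=3)
w=np.hstack([a,b])[:,:,::-1];cv2.imwrite("pics/two.png",w[:, :800] if w.shape[1]<=800 else cv2.resize(w,(800,int(w.shape[0]*800/w.shape[1]))))
print(w.shape)
```

```text
(400, 900, 3)
```

View pics/two.png

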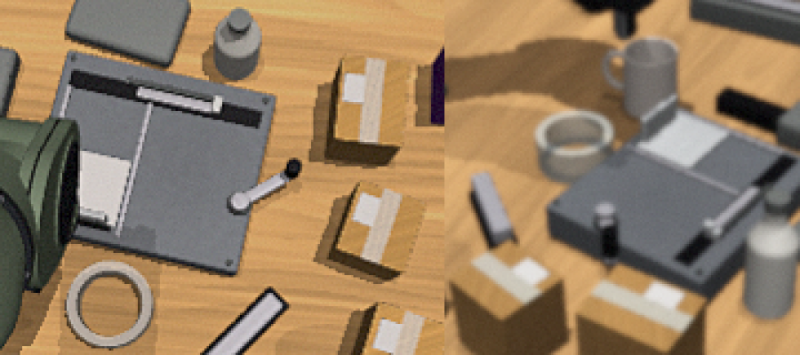

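Emit:
play_rows --deltas '[[[0,0,0,0,0,1,-1],[0,0,0,0,0,1,-1],[0,0,0,0,0,1,-1],[0,0,0,0,0,1,-1],[0,0,0,0,0,1,-1],[0,0,0,0,0,0.2,-1],[0,0,0,0,0,0,-1]]]'

```text
clock: 24.98
eef_pos: [432.2, 120.8, 69.6]
ee_rot: [0.0, 0.753, 0.658, -0.0]
wrist_force: [-0.6, 0.7, 0.1]
grip_width: -0.002
finger_force: 0.0
```

Emit:
play_rows --deltas '[[[0,0,0,0,0.5,0,-1],[0,0,0,0,0.5,0,-1],[0,0,0,0,0.5,0,-1],[0,0,0,0,0.5,0,-1]]]'

```text
clock: 25.48
eef_pos: [472.3, 115.4, 69.4]
ee_rot: [-0.0, 0.753, 0.658, -0.0]
wrist_force: [-3.4, 0.1, 1.9]
grip_width: 0.003
finger_force: 1.4
```

Emit:
play_rows --deltas '[[[0,0,0,0,0.4,0,-1],[0,0,0,0,0.4,0,-1],[0,0,0,0,0.4,0,-1],[0,0,0,0,0.4,0,-1],[0,0,0,0,0.4,0,-1]]]'

```text
clock: 26.1
eef_pos: [511.9, 110.0, 69.3]
ee_rot: [0.0, 0.753, 0.658, -0.0]
wrist_force: [-2.4, -1.4, 0.9]
grip_width: -0.001
finger_force: 1.4
```

Emit:
play_rows --deltas '[[[0,0,0,0,0.2,0,-1],[0,0,0,0,0.2,0,-1]]]'

```text
clock: 26.35
eef_pos: [519.5, 109.0, 69.2]
ee_rot: [-0.0, 0.753, 0.658, -0.0]
wrist_force: [-3.3, -2.5, -0.3]
grip_width: 0.002
finger_force: 1.3
```

Emit:
play_rows --deltas '[[[0,0,0,0,0.2,0,-1],[0,0,0,0,0.2,0,-1],[0,0,0,0,0.2,0,-1]]]'

```text
clock: 26.72
eef_pos: [523.5, 108.5, 68.8]
ee_rot: [-0.006, 0.752, 0.659, -0.006]
wrist_force: [-66.9, 3.4, 48.9]
grip_width: 0.004
finger_force: 34.9
```

Emit:
play_rows --deltas '[[[0,0,0,0,0.15,0,-1],[0,0,0,0,0,0,-1]]]'

```text
clock: 26.98
eef_pos: [523.6, 108.5, 68.8]
ee_rot: [-0.009, 0.752, 0.659, -0.008]
wrist_force: [-73.9, 3.6, 54.0]
grip_width: -0.004
finger_force: 38.5
```

Emit:
play_rows --deltas '[[[0,0,0,0,-0.5,0,-1],[0,0,0,0,-1,0,-1],[0,0,0,0,-0.5,0,-1],[0,0,0,0,0,-1,-1],[0,0,0,0,0,-1,-1],[0,0,0,0,0,-1,-1],[0,0,0,0,0,-1,-1],[0,0,0,0,0,-1,-1]]]'

```text
clock: 27.98
eef_pos: [495.1, 112.5, 170.1]
ee_rot: [0.0, 0.753, 0.658, 0.0]
wrist_force: [0.3, -0.0, -0.2]
grip_width: 0.0
finger_force: 0.0
```

Emit:
play_rows --deltas '[[[0,0,0,1,-1,0,-1],[0,0,0,1,-1,0,-1],[0,0,0,1,-1,0,-1],[0,0,0,1,0,0,-1],[0,0,0,1,0,0,-1],[0,0,0,1,0,0,-1],[0,0,0,1,0,0,-1],[0,0,0,0,0,0,-1]]]'

```text
clock: 28.98
eef_pos: [454.1, 260.5, 169.0]
ee_rot: [0.0, 0.752, 0.659, 0.0]
wrist_force: [-0.3, -0.5, -0.6]
grip_width: 0.003
finger_force: 0.0
```

Run:
```python
from h import *
d=get_image("top");e=get_image("scene")
a=cv2.resize(d["color"][120:320,140:340],(400,400),interpolation=3)
b=cv2.resize(e["color"][110:270,170:330],(400,400),interpolation=3)
cv2.imwrite("pics/fin.png",np.hstack([a,b])[:,:,::-1])
s=observe();print(s["eef_pos"],s["wrist_force"])
```

```text
[454.11465559 258.80941517 169.22449424] [-0.27935991 -0.11570311 -0.37206208]
```

View pics/fin.png

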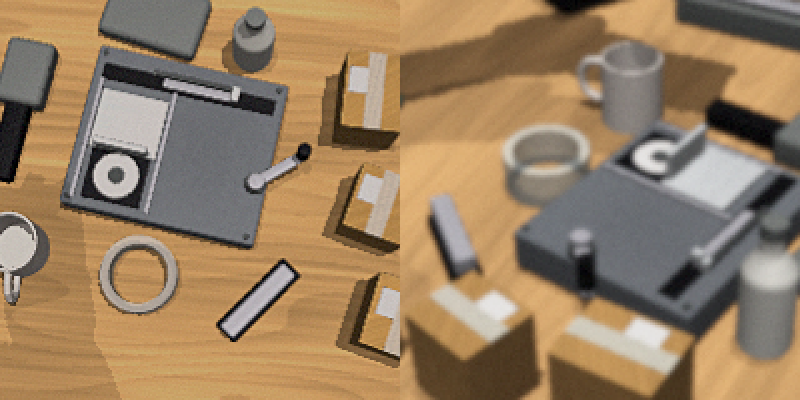

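The cover is fully open, with the ribbon cassette visible at left (117,175). The flag is up at right (700,255), the cartons are clear of the crank, and everything else is undisturbed.

```bash
python3 -c "
from station import sign_off
print(sign_off())"
```

```text
the job is handed in; nothing more can be done
None
```

The job is handed in at about 29 s of the 72 s allowed. I pushed the carton clear of the crank, turned the crank about 2.75 turns until the brake let go and the flag popped up, then slid the cover back to its end stop, where the wrist force reached about 91 N; the last pictures show nothing else moved.

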